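Tuck the bedside book into the ledge corner by the lamp

TASK

Tidy the bedside top: without gripping or lifting it, push the closed lilac book along the tabletop into the corner of the dark wooden ledge on the globe lamp's side, so that one long side of the book lies flush along the long back ledge and its short end is flush against the end stop nearest the lamp. Leave the lamp, the amber bottle, the tumbler and the white jar standing where they are, and finish with the hand clear.

Things in the scene. Friction and masses are not known exactly. Their poses are not given: they have to be found in the camera images.
- book: Closed rigid hardcover book, lilac cover, cream page edges, lying loose and flat on the tabletop, 0.2 to 0.4 kg. 110 mm wide (its x), 165 mm long (its y), 24 mm thick. Origin at the centre of its underside, z up. At the start a long side roughly faces the back ledge (its x within 0.55 rad of the ledge's x).
- ledge: Fixed dark wooden ledge beyond the book: a wide U, open to the robot, 24 mm high, walls 16 mm thick, no floor. Origin on the tabletop, mid inner face of the long back wall; x square to that wall, away from the robot; y along it, to the left. Inner faces: back wall x = 0; end stops y = +220 and -220 mm, reaching from x = -70 to 0 mm. Turned up to 0.15 rad.
- lamp: Small bedside lamp standing loose on the tabletop behind the back wall, near one end of it: round stone-coloured foot 68 mm across, white globe 110 mm across, 173 mm tall in all. Origin at the centre of its underside. It stands behind the left or the right end of the ledge; the corner on its side is the one wanted.
- bottle: Amber bottle with a black cap and paper label, 54 mm across, 110 mm tall, standing loose behind the other end of the back wall. Origin at the centre of its underside. Leave alone.
- tumbler: Empty glass tumbler, 72 mm across, 80 mm tall, standing loose on the tabletop to one side (left or right) of the book. Origin at the centre of its underside. Leave alone.
- jar: White cream jar with a lid, 62 mm across, 48 mm tall, standing loose on the tabletop on the other side of the book from the tumbler. Origin at the centre of its underside. Leave alone.
Mind the look-alikes: they are no part of the job. What is shaped like the book but blue or red is not meant.

How it is judged:
At the end, for the whole second after the job is handed in: Book flat and at rest on the tabletop in the lamp-side corner: gaps to back wall and end stop under about 7 mm (centre within 7 mm of seated), long side parallel to the back wall within 0.06 rad. Lamp, bottle, tumbler and jar upright, within 15 mm of where they started (x of book in the frame of ledge between -0.062 and -0.052 m and ((y of lamp in the frame of ledge above 0 m and y of book in the frame of ledge between 0.1305 and 0.1405 m) or (y of lamp in the frame of ledge below 0 m and y of book in the frame of ledge between -0.1405 and -0.1305 m)) and angle between the x axis of book and the x axis of ledge, either way round below 0.06 rad and height (world z) of book below 0.004 m and angle between book's own z axis and vertical below 0.05 rad and linear speed of book below 0.01 m/s and distance of each of lamp, bottle, tumbler, jar from where it was at the start of the episode below 0.015 m and angle between each of lamp, bottle, tumbler, jar's own z axis and vertical below 0.15 rad); the robot touches nothing.
It fails at once if the book is lifted off the tabletop or tipped up (height (world z) of book above 0.01 m or angle between book's own z axis and vertical above 0.2 rad).
It fails at once if the lamp is moved by more than 15 mm, lifted or knocked over (distance of lamp from where it was at the start of the episode above 0.015 m or angle between lamp's own z axis and vertical above 0.25 rad).
It fails at once if the bottle is moved by more than 15 mm, lifted or knocked over (distance of bottle from where it was at the start of the episode above 0.015 m or angle between bottle's own z axis and vertical above 0.25 rad).
It fails at once if the tumbler is moved by more than 15 mm, lifted or knocked over (distance of tumbler from where it was at the start of the episode above 0.015 m or angle between tumbler's own z axis and vertical above 0.25 rad).
It fails at once if the jar is moved by more than 15 mm, lifted or knocked over (distance of jar from where it was at the start of the episode above 0.015 m or angle between jar's own z axis and vertical above 0.25 rad).
It also fails if it takes over 64 s, if anything falls off the work surface, if the arm or the gripper's body presses on something with over 40 N, if the wrist force passes 120 N, or if a joint passes its speed limit or range.

ROBOT

A 7-joint arm with a two-finger parallel gripper is mounted at the origin on the work surface. World frame = base frame: x ahead of the robot, y to its left, z up, the work surface at z = 0. Lengths are in m, angles in rad, forces in N, time in s.
With the tool pointing down it reaches from about 0.425 to 0.925 m from the base axis. Payload 6.8 kg.
Tool frame: the origin (TCP) lies between the finger pads; the fingertips stand r.tips_ahead ahead of it and the grasp point (between the pads) lies 5 mm behind it (r.tips_ahead is the distance from the TCP to the fingertips, in m); z points along the fingers, y is the line along which they close (so a half turn about z gives the same grasp; the last joint's range is limited). The gripper opens to 85 mm and grips with 20 to 120 N. Pads are 22 mm wide; open, the fingers measure 114 mm over their backs; the gripper's body (76 mm by 85 mm) begins 54 mm behind the grasp point. The pads swing forward as they close: fully open they stand 13 mm farther back than shut.
Start: joints at [-1.428, 0.477, 0.022, 1.555, -0.011, 1.109, -0.083], TCP at [0.168, 0.654, 0.245] pointing down, gripper open.
Joint ranges: [-2.96, 2.96], [-0.34, 2.1], [-1.41, 1.46], [0.24, 2.44], [-1.37, 4.51], [0.17, 1.92], [-2.96, 2.96]. Speed limits (rad/s): [2.39, 2.39, 3.14, 3.14, 3.14, 3.14, 3.14].

INTERFACE

Orientations are given as a rotation vector (axis times angle).
In Python, from bench import r gives the robot as it stands.
- The arm moves only by the tool move_arm, never from a script. Its argument "rows" is one flat list of numbers, 4 for each row, row after row: the shift along the tool's x, y, z in cm, then the turn about the tool's z in degrees. In form: [tx, ty, tz, twist, tx, ty, tz, twist, ...]. A call has 1 to 10 rows; each row is the pose to reach, as a shift and turn from the pose commanded when the call began, along the tool's axes at that moment; what a row does not reach only later rows make up. A row lasts 1/8 s, in which the tool goes at most 62.5 mm and 10.7 degrees, less where a joint would pass 70% of its speed; a pose out of reach is approached as far as the arm can. A call with a gripper value outside its range is refused whole. "fingers" is the opening, from 0 (shut) to 1 (fully open), set as the call begins (left out, the last holds). The fingers move at their own pace and stop on an object; "newtons" is the grip in N (left out, the last holds). Time passes only in rows, so rows that repeat a pose let the fingers close. It gives the time, the measured TCP pose, the force, the opening and the grip force at its end, in the units of the state.
- r.get_obs(): the state, without advancing time (a new reading comes with each control period).
- r.grab_frame(name): name is "scene" or "side" or "wrist"; returns the picture (480x640x3 uint8, blue, green, red); there is no depth.
- r.camera_params(name): a dict with "fx", "fy", "cx", "cy" (pixels), "world_from_camera" (4x4, takes a point from camera to world coordinates). Camera axes: x right, y down, z forward; pixel columns grow to the right and rows downward; lengths in m; the calibration is good to about 2 mm. The wrist camera is an equidistant fisheye: a pixel r from the principal point sees the ray r / f radians off the axis. A picture is of the moment at which its call begins: read the wrist's pose just before it. camera_params takes no time and is no camera call; for the wrist camera it gives the pose at the moment of the call.
- r.hand_in(): hands the job in; it is judged then, once.
The state is a dict: "clock": time; "joints": joint angles; "qvel": joint speeds; "tau": joint torques, N m; "tcp_pos": TCP position; "orientation": TCP orientation; "contact_force": force on the tool from outside, world axes, zero at the start; "moment": the same for the moment, N m; "grip_width": finger opening in m; "gripper_force": force on a finger pad.
Only numpy, scipy, OpenCV 4.12 (cv2) and the standard library are available. Lean on these libraries where they do the work, as an engineer would, in place of code of your own. Each camera call takes 0.05 s, during which the arm holds its last target. There are 200 camera calls.

## Working session

There is one attempt and no reset: what is moved stays moved. The work goes in short steps, Python scripts to look and compute and a tool call to move; the robot and the scene stay as the last step left them, time stands still between calls to the robot, and variables do not carry over. Pictures are saved under pics/ and viewed, at most 10 in all, crops included, and the job is handed in when it is done.

Besides the shell and the picture viewer there is one more tool, called after "Emit:" as name(argument=value, ...) on one line, values as JSON. move_arm: Moves the arm, as the interface text tells. Its arguments: {"type":"object","properties":{"rows":{"type":"array"},"fingers":{"type":"number"},"newtons":{"type":"number"}},"required":["rows"]}

```bash
mkdir -p pics; ls; python3 - <<'E'
from bench import r
import cv2
o=r.get_obs();print(o,r.tips_ahead)
for n in("scene","side"):
    cv2.imwrite(f"pics/{n}0.png",r.grab_frame(n));print(r.camera_params(n))
E
```

```text
pics
{'clock': 0.0, 'joints': array([-1.42810666,  0.4777996 ,  0.02232474,  1.55646017, -0.01150981,
        1.10930122, -0.08312904]), 'qvel': array([ 1.42109798e-03,  5.55252654e-04,  1.53377047e-03, -5.12258824e-05,
        4.02853593e-04, -1.34859762e-03, -2.22382679e-03]), 'tau': array([-5.25512041e-04, -5.96463311e+01,  1.60773519e+00, -2.81187218e+01,
        1.24431317e-02,  9.46426706e-03, -3.08325632e-06]), 'tcp_pos': array([0.16737344, 0.65332837, 0.24432206]), 'orientation': array([-3.92891892e-01, -3.11681669e+00,  2.88590802e-03]), 'contact_force': array([ 0.09680558, -0.73849884, -0.33833413]), 'moment': array([-0.02686373, -0.01831815, -0.01754416]), 'gripper_force': 0.0, 'grip_width': 0.08548906906013817} 0.014
{'fx': 548.7872418928158, 'fy': 548.7872418928158, 'cx': 319.26370866746987, 'cy': 237.57805859778875, 'world_from_camera': array([[ 0.81269638,  0.46351092, -0.3531037 ,  0.93834641],
       [ 0.58261241, -0.6366719 ,  0.50518479, -0.57826975],
       [ 0.00934746, -0.61628445, -0.78746816,  0.93411526],
       [ 0.        ,  0.        ,  0.        ,  1.        ]])}
{'fx': 486.85928773483045, 'fy': 486.85928773483045, 'cx': 317.29416341866687, 'cy': 240.1775586730527, 'world_from_camera': array([[ 0.82913787, -0.43096084,  0.35609431,  0.16809283],
       [-0.55899553, -0.63071421,  0.53825977, -0.55854114],
       [-0.00737514, -0.64534669, -0.76385421,  0.85405462],
       [ 0.        ,  0.        ,  0.        ,  1.        ]])}
```

View pics/scene0.png

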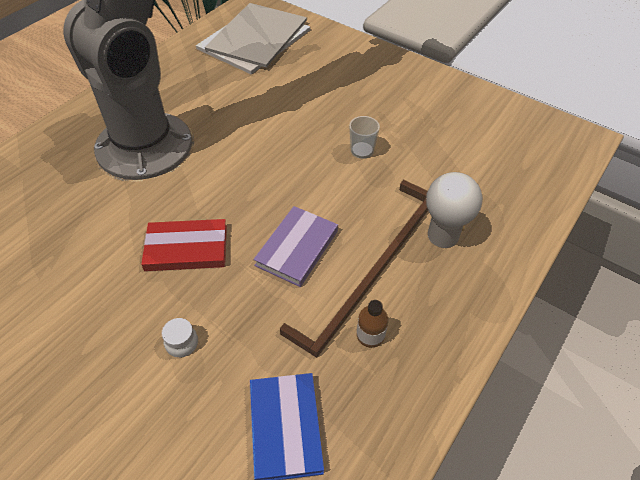

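View pics/side0.png

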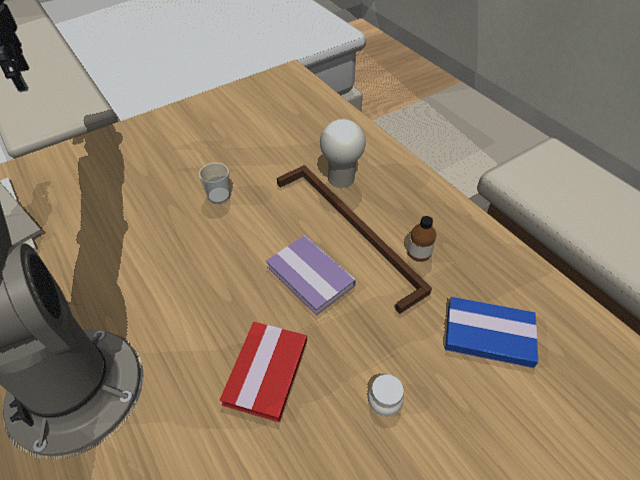

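The lilac book is at scene (297,245) and side (311,273). Its look-alikes are the red book at scene (185,245) and the blue book at scene (287,427). The lamp stands behind the left (+y) end at scene (455,205). The tumbler is on the left at scene (364,137) and the jar on the right at scene (180,337). I choose the lilac book.

```bash
cat > h.py <<'E'
from bench import r
import cv2, numpy as np
X0,Y1,S=0.25,0.60,1000.  # map: col=(Y1-y)*S, row=(X1-x)*S
X1=1.05;W,H=900,800
def rect(img,p,z):
    T=np.linalg.inv(p["world_from_camera"]);K=np.array([[p["fx"],0,p["cx"]],[0,p["fy"],p["cy"]],[0,0,1]])
    P=K@T[:3]; M=np.c_[P[:,0],P[:,1],P[:,2]*z+P[:,3]]
    A=np.array([[0,-1/S,X1],[-1/S,0,Y1],[0,0,1]])
    return cv2.warpPerspective(img,M@A,(W,H),flags=cv2.INTER_LINEAR|cv2.WARP_INVERSE_MAP)
def px2w(c): c=np.asarray(c,float); return np.c_[X1-c[...,1]/S,Y1-c[...,0]/S]
def lilac(b):
    h=cv2.cvtColor(b,cv2.COLOR_BGR2HSV); m=cv2.inRange(h,(125,25,60),(160,140,255)); return m
def brown(b):
    h=cv2.cvtColor(b,cv2.COLOR_BGR2HSV); return cv2.inRange(h,(0,60,15),(20,255,95))
def big(m,k=5):
    m=cv2.morphologyEx(m,cv2.MORPH_CLOSE,np.ones((k,k)))
    n,l,s,c=cv2.connectedComponentsWithStats(m); i=1+np.argmax(s[1:,4]); return (l==i).astype(np.uint8)*255
E
python3 - <<'E'
from h import *
im={n:r.grab_frame(n) for n in("scene","side")};p={n:r.camera_params(n) for n in im}
for z in(0.014,.024,.034):
    R={n:rect(im[n],p[n],z) for n in im}
    B=[big(lilac(R[n]),31) for n in R]; L=[big(brown(R[n])) for n in R]
    b=B[0]&B[1]; l=L[0]&L[1]
    print(z,[cv2.countNonZero(x) for x in B+[b]+L+[l]])
    for x in B+[b]:
        q=cv2.minAreaRect(cv2.findNonZero(x)); print(' book',px2w([q[0]]),q[1:])
    if z==.024:
        # ledge top: intersection
        v=cv2.addWeighted(R["scene"],.5,R["side"],.5,0)
        for m,c in((b,(0,255,0)),(l,(0,255,255))):
            cs,_=cv2.findContours(m,cv2.RETR_EXTERNAL,cv2.CHAIN_APPROX_NONE);cv2.drawContours(v,cs,-1,c,1)
        cv2.imwrite("pics/rect.png",v[150:750,50:850])
    for x in L+[l]:
        q=cv2.minAreaRect(cv2.findNonZero(x)); print(' ledge',px2w([q[0]]),q[1:],px2w(cv2.boxPoints(q)).round(4).tolist())
E
```

```text
0.014 [20807, 20835, 20309, 9914, 16968, 9018]
 book [[ 0.49626953 -0.02989966]] ((117.91422271728516, 179.7383575439453), 82.56858825683594)
 book [[ 0.49604761 -0.03163666]] ((120.4006118774414, 177.4846649169922), 82.5394287109375)
 book [[ 0.496448   -0.03126758]] ((117.91422271728516, 176.80665588378906), 82.56858825683594)
 ledge [[0.63676016 0.00648993]] ((91.99846649169922, 446.7209167480469), 89.66881561279297) [[0.6815, 0.2301], [0.684, -0.2166], [0.5921, -0.2171], [0.5895, 0.2296]]
 ledge [[0.63136182 0.02381207]] ((97.1865463256836, 484.27459716796875), 88.9700698852539) [[0.6756, 0.2668], [0.6843, -0.2174], [0.5871, -0.2192], [0.5784, 0.265]]
 ledge [[0.6375 0.0065]] ((91.0, 447.0), 90.0) [[0.683, 0.23], [0.683, -0.217], [0.592, -0.217], [0.592, 0.23]]
0.024 [20357, 20346, 18612, 9715, 16529, 5187]
 book [[ 0.50101544 -0.03611682]] ((116.51451873779297, 178.01597595214844), 82.43160247802734)
 book [[ 0.49213849 -0.03789502]] ((119.12138366699219, 175.55636596679688), 82.56858825683594)
 book [[ 0.49725189 -0.0370976 ]] ((108.77424621582031, 175.29771423339844), 82.56858
[... 493 characters left out ...]
 9460, 16172, 2190]
 book [[ 0.50599207 -0.041901  ]] ((115.6766128540039, 175.9792022705078), 82.59309387207031)
 book [[ 0.48830634 -0.04432813]] ((117.46124267578125, 172.9304962158203), 82.50414276123047)
 book [[ 0.49757233 -0.04309558]] ((98.66973114013672, 172.98440551757812), 82.59309387207031)
 ledge [[ 0.644  -0.0075]] ((90.0, 435.0), 90.0) [[0.689, 0.21], [0.689, -0.225], [0.599, -0.225], [0.599, 0.21]]
 ledge [[0.62017691 0.00987799]] ((94.79317474365234, 472.6994323730469), 88.9464111328125) [[0.6632, 0.2471], [0.6719, -0.2256], [0.5771, -0.2273], [0.5684, 0.2453]]
 ledge [[ 0.635  -0.0085]] ((72.0, 433.0), 90.0) [[0.671, 0.208], [0.671, -0.225], [0.599, -0.225], [0.599, 0.208]]
```

View pics/rect.png

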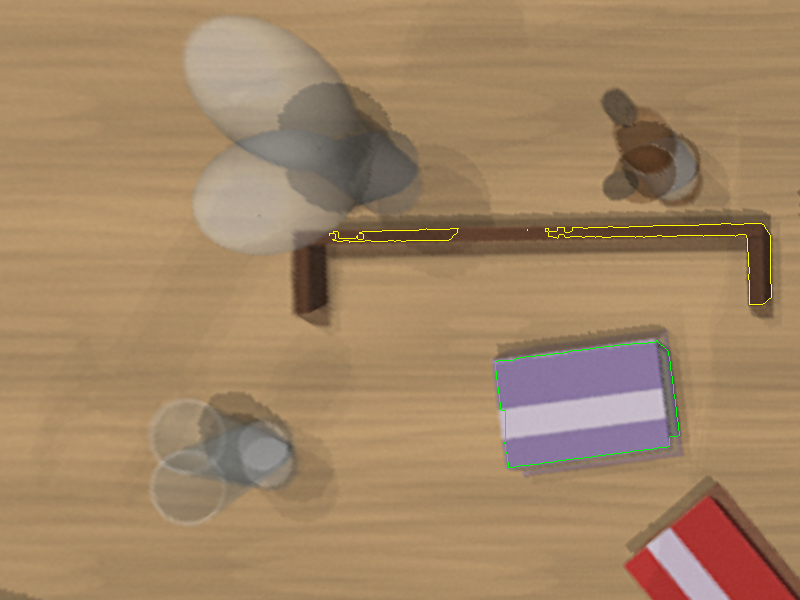

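The rectified overlay shows the whole lilac book, with its purple top corners at (496,360), (657,341), (669,447) and (509,467). The lamp is over the left end of the ledge. The choice is confirmed, so next I'll measure the ledge and book edges accurately.

```bash
cat >> h.py <<'E'
def run(m,axis,rng,last):
    out=[]
    for i in rng:
        v=np.flatnonzero(m[:,i] if axis else m[i])
        if len(v): out.append((i,v[-1]+1) if axis and last else (i,v[0]) if axis else (v[-1]+1,i) if last else (v[0],i))
    return np.array(out,float)
def fit(pts):
    w=px2w(pts); vx,vy,x,y=cv2.fitLine(w.astype(np.float32),cv2.DIST_HUBER,0,.001,.001).ravel(); return np.array([x,y]),np.array([vx,vy])
def book():
    o=[]
    for n in("scene","side"):
        R=rect(r.grab_frame(n),r.camera_params(n),.024); h=cv2.cvtColor(R,cv2.COLOR_BGR2HSV)
        m=big(cv2.inRange(h,(120,25,110),(165,140,255)),41)
        q=cv2.minAreaRect(cv2.findNonZero(m)); o.append((px2w([q[0]])[0].round(4),np.round(q[1]),round(q[2],2)))
    return o
E
python3 - <<'E'
from h import *
im={n:r.grab_frame(n) for n in("scene","side")};p={n:r.camera_params(n) for n in im}
def m(n,z): return big(brown(rect(im[n],p[n],z)))
def sh(t,pts):
    c,d=fit(pts); a=np.arctan2(d[0],d[1]) if abs(d[1])>abs(d[0]) else np.arctan2(d[1],d[0])
    print(t,c.round(4),'slope',round(float(np.tan(a)),4),'resid n',len(pts))
# back wall columns y from .15 to -.19
def cols(a,b): return range(int((Y1-a)*S),int((Y1-b)*S))
def rows(a,b): return range(int((X1-a)*S),int((X1-b)*S))
sh('back scene top',run(m('scene',.024),1,cols(.17,-.18),True))
sh('back side foot',run(m('side',0),1,cols(.17,-.18),True))
R=m('scene',0);R[:,500:]=0
sh('stopL scene foot',run(R,0,rows(.63,.60),True))
R=m('side',0);R[:,500:]=0
sh('stopL side foot',run(R,0,rows(.63,.60),True))
R=m('scene',.024);R[:,:700]=0
sh('stopR scene top',run(R,0,rows(.64,.61),False))
R=m('side',.024);R[:,:700]=0
sh('stopR side top',run(R,0,rows(.64,.61),False))
print(book())
E
```

```text
back scene top [ 0.6627 -0.0641] slope -0.0177 resid n 351
back side foot [ 0.66  -0.004] slope -0.0192 resid n 351Traceback (most recent call last):
  File "<stdin>", line 13, in <module>
  File "<stdin>", line 5, in sh
  File "h.py", line 25, in fit
    w=px2w(pts); vx,vy,x,y=cv2.fitLine(w.astype(np.float32),cv2.DIST_HUBER,0,.001,.001).ravel(); return np.array([x,y]),np.array([vx,vy])
  File "h.py", line 10, in px2w
    def px2w(c): c=np.asarray(c,float); return np.c_[X1-c[...,1]/S,Y1-c[...,0]/S]
                                                        ~^^^^^^^
IndexError: index 1 is out of bounds for axis 0 with size 0
```

```bash
python3 - <<'E'
from h import *
im={n:r.grab_frame(n) for n in("scene","side")};p={n:r.camera_params(n) for n in im}
def rows(a,b): return range(int((X1-a)*S),int((X1-b)*S))
for t,n,z,lo,hi,last in(('L','scene',0,300,450,True),('L','side',0,300,450,True),('R','scene',.024,760,850,False),('R','side',.024,760,850,False)):
    M=brown(rect(im[n],p[n],z));M[:,:lo]=0;M[:,hi:]=0
    a=run(M,0,rows(.635,.60),last); w=px2w(a); print(t,n,w[::8].round(3).tolist())
print(book())
E
```

```text
L scene [[0.635, 0.246], [0.627, 0.246], [0.619, 0.246], [0.611, 0.245], [0.603, 0.245]]
L side [[0.635, 0.242], [0.627, 0.243], [0.619, 0.242], [0.611, 0.241], [0.603, 0.242]]
R scene [[0.635, -0.198], [0.627, -0.197], [0.619, -0.197], [0.611, -0.199], [0.603, -0.199]]
R side [[0.635, -0.198], [0.627, -0.199], [0.619, -0.199], [0.611, -0.199], [0.603, -0.2]]
[(array([ 0.4985, -0.036 ]), array([112., 177.]), 82.61), (array([ 0.4924, -0.0372]), array([119., 175.]), 82.33)]
```

Emit:
move_arm(rows=[-44.2,-30.3,0,37,-44.2,-30.3,0,37,-44.2,-30.3,0,37,-44.2,-30.3,0,37,-44.2,-30.3,0,37,-44.2,-30.3,0,37,-44.2,-30.3,0,37,-44.2,-30.3,0,37,-44.2,-30.3,0,37,-44.2,-30.3,0,37], fingers=0.5)

```text
clock: 1.75
tcp_pos: [0.5226, 0.2471, 0.2456]
orientation: [1.37, 2.825, -0.0]
contact_force: [0.9, 0.1, 0.7]
grip_width: 0.0429
gripper_force: 0.0
```

Emit:
move_arm(rows=[-31.7,-27.1,6,37.3,-31.7,-27.1,6,37.3,-31.7,-27.1,6,37.3,-31.7,-27.1,6,37.3,-31.7,-27.1,6,37.3,-31.7,-27.1,6,37.3,-31.7,-27.1,6,37.3,-31.7,-27.1,6,37.3,-31.7,-27.1,12,37.3,-31.7,-27.1,12,37.3])

```text
clock: 3.0
tcp_pos: [0.5042, -0.1631, 0.1223]
orientation: [-2.187, -2.245, 0.006]
contact_force: [0.0, 0.1, 0.5]
grip_width: 0.0428
gripper_force: 0.0
```

Emit:
move_arm(rows=[0,0,5,0,0,0,9,0,0,0,10.4,0,0,0,10.4,0,0,0,10.4,0])

```text
clock: 3.62
tcp_pos: [0.5081, -0.1663, 0.0231]
orientation: [2.194, 2.246, 0.003]
contact_force: [0.2, 0.1, -0.7]
grip_width: 0.0429
gripper_force: 0.0
```

```bash
python3 - <<'E'
from h import *
a=r.grab_frame("side")[150:450,180:480];b=r.grab_frame("scene")[150:450,130:430]
cv2.imwrite("pics/c1.png",np.hstack([a,b]));print(book(),r.get_obs()['tcp_pos'])
E
```

```text
[(array([ 0.4965, -0.0298]), array([110., 165.]), 82.69), (array([ 0.4923, -0.0374]), array([119., 176.]), 82.41)] [ 0.50739407 -0.16619332  0.02232806]
```

View pics/c1.png

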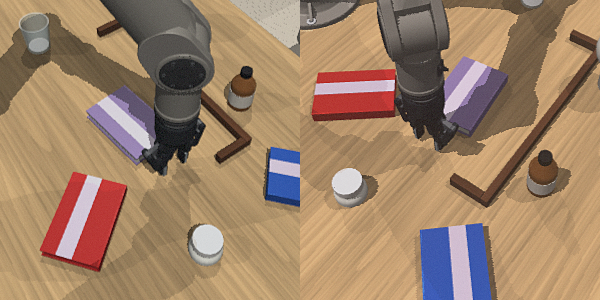

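Emit:
move_arm(rows=[1.5,-0.7,0.2,0,3,-0.7,0.2,0,4,-0.7,0.2,0,5,-0.7,0.2,0,6,-0.6,0.2,0,7,-0.4,0.2,0,8,-0.3,0.2,0,9,-0.1,0.2,0,10,0,0.2,0,10,0,0.2,0])

```text
clock: 5.08
tcp_pos: [0.5046, -0.0649, 0.0193]
orientation: [-2.193, -2.249, -0.001]
contact_force: [-0.8, -0.5, 0.2]
grip_width: 0.043
gripper_force: 0.0
```

```bash
python3 - <<'E'
from h import *
print(book(),r.get_obs()['tcp_pos'])
E
```

```text
[(array([0.487 , 0.0552]), array([116.,  63.]), 0.5), (array([0.5025, 0.0215]), array([111., 177.]), 90.0)] [ 0.50439575 -0.0660483   0.01932889]
```

Emit:
move_arm(rows=[1,0.2,0,0,2,0.3,0,0,3,0.5,0,0,4,0.6,0,0,5,0.8,0,0,6,0.9,0,0,7,1.1,0,0,8,1.2,0,0,9,1.3,0,0,9,1.3,0,0])

```text
clock: 6.42
tcp_pos: [0.5153, 0.0255, 0.0192]
orientation: [-2.193, -2.249, -0.001]
contact_force: [0.0, 0.2, -0.4]
grip_width: 0.0427
gripper_force: 0.0
```

Emit:
move_arm(rows=[-2,0,0,0,-5,0,-2,0,-6,-3,-5,0,-6,-8,-5,0,-6,-12,-5,0,-6,-12,-5,0])

```text
clock: 7.18
tcp_pos: [0.3928, -0.0387, 0.0691]
orientation: [-2.194, -2.243, 0.002]
contact_force: [0.1, 0.5, 0.3]
grip_width: 0.0429
gripper_force: 0.0
```

```bash
python3 - <<'E'
from h import *
print(book(),r.get_obs()['tcp_pos'])
a=r.grab_frame("side")[100:400,150:450];b=r.grab_frame("scene")[80:380,180:480]
cv2.imwrite("pics/c2.png",np.hstack([a,b]))
E
```

```text
[(array([0.5269, 0.1137]), array([112., 180.]), 88.57), (array([0.5375, 0.111 ]), array([ 83., 180.]), 90.0)] [ 0.39734151 -0.03856893  0.06958249]
```

View pics/c2.png

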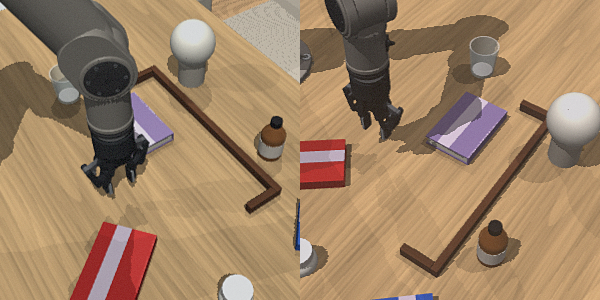

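Emit:
move_arm(rows=[3,1,0,-10,6,2,0,-20,9,2.5,0,-30,12,2.7,0,-40,15.8,2.7,0,-50,15.8,2.7,0,-60,15.8,2.7,0,-70,15.8,2.7,0,-80,15.8,2.7,0,-90,15.8,2.7,0,-90])

```text
clock: 8.62
tcp_pos: [0.421, 0.1202, 0.0692]
orientation: [-0.033, 3.141, 0.001]
contact_force: [-0.6, 0.2, -0.1]
grip_width: 0.0427
gripper_force: 0.0
```

```bash
python3 - <<'E'
from h import *
print(book());o=r.get_obs();print(o['tcp_pos'],o['orientation'],o['joints'].round(2))
E
```

```text
[(array([0.5244, 0.1134]), array([114., 181.]), 88.12), (array([0.518 , 0.1109]), array([118., 181.]), 88.6)]
[0.42064307 0.12008901 0.06921721] [-3.02486670e-02  3.14121235e+00  3.91921194e-04] [-0.51  0.37  0.11  2.25 -0.08  0.52  1.25]
```

Emit:
move_arm(rows=[0,0,3,0,0,0,5,0,0,0,5,0,-2,0,5,0,-3.5,0,5,0,-4.5,0,5,0,-5.5,0,5,0,-6.5,0,5,0,-7.5,0,5,0,-8.5,0,5,0])

```text
clock: 9.98
tcp_pos: [0.5055, 0.1219, 0.0193]
orientation: [0.036, -3.141, 0.0]
contact_force: [-1.5, -0.4, 0.6]
grip_width: 0.0424
gripper_force: 0.9
```

Emit:
move_arm(rows=[-1,0,0,0,-1.8,0,0,0,-2.3,0,0,0,-2.7,0,0,0,-2.7,0,0,0])

```text
clock: 10.6
tcp_pos: [0.5325, 0.1226, 0.0193]
orientation: [-0.036, 3.14, 0.0]
contact_force: [0.0, 0.1, -0.4]
grip_width: 0.0425
gripper_force: 0.0
```

```bash
python3 - <<'E'
from h import *
print(book());o=r.get_obs();print(o['tcp_pos'],o['contact_force'])
E
```

```text
[(array([0.5987, 0.1151]), array([112., 181.]), 88.31), (array([0.5935, 0.113 ]), array([119., 182.]), 90.0)]
[0.53227385 0.12256035 0.01938057] [-0.81464225  0.39237321 -0.52623826]
```

Emit:
move_arm(rows=[-0.2,0,0,0,-0.4,0,0,0,-0.4,0,0,0])

```text
clock: 11.08
tcp_pos: [0.5361, 0.1226, 0.0193]
orientation: [-0.036, 3.141, 0.0]
contact_force: [-0.9, -0.4, -0.6]
grip_width: 0.0426
gripper_force: 0.3
```

Emit:
move_arm(rows=[-0.2,0,0,0,-0.3,0,0,0,-0.3,0,0,0])

```text
clock: 11.45
tcp_pos: [0.5372, 0.1226, 0.019]
orientation: [0.036, -3.138, 0.001]
contact_force: [-5.8, -0.3, 4.2]
grip_width: 0.0426
gripper_force: 3.0
```

Emit:
move_arm(rows=[-0.2,0,0,0,-0.3,0,0,0,-0.3,0,0,0])

```text
clock: 11.82
tcp_pos: [0.5375, 0.1226, 0.0185]
orientation: [0.036, -3.132, 0.002]
contact_force: [-13.2, 1.6, 8.4]
grip_width: 0.0426
gripper_force: 6.1
```

Emit:
move_arm(rows=[2,0,0,0,5,0,0,0,6,0,-2,0,6,-4,-5,10,6,-10,-5,20,6,-16,-5,30,3,-16,-5,40,0,-16,-5,50,-3,-16,-5,60,-4,-16,-5,70])

```text
clock: 13.08
tcp_pos: [0.5884, -0.0362, 0.0697]
orientation: [1.777, 2.587, 0.002]
contact_force: [0.9, 0.1, 0.0]
grip_width: 0.0425
gripper_force: 0.0
```

```bash
python3 - <<'E'
from h import *
print(book());o=r.get_obs();print(o['tcp_pos'],o['orientation'],o['joints'].round(2))
E
```

```text
[(array([0.5945, 0.1258]), array([ 93., 157.]), 89.09), (array([0.5897, 0.1117]), array([106., 179.]), 89.19)]
[ 0.58749747 -0.03606583  0.06932892] [1.77097824e+00 2.59206886e+00 4.88695838e-04] [-0.37  0.59  0.43  1.92 -0.37  0.7   0.66]
```

Emit:
move_arm(rows=[-0.4,1.2,0,10,-0.4,1.2,0,20,-0.4,1.2,2.5,20,-0.4,1.2,4.5,20,-0.4,1.2,5,20,-0.4,1.2,5,20])

```text
clock: 13.92
tcp_pos: [0.5981, -0.0359, 0.0191]
orientation: [-2.195, -2.247, 0.001]
contact_force: [-0.4, -0.3, 0.2]
grip_width: 0.0426
gripper_force: 0.0
```

Emit:
move_arm(rows=[2,0,0,0,4,0,0,0,5,0,0,0,6,0,0,0,7,0,0,0,8,0,0,0,8.7,0,0,0,9.3,0,0,0,9.3,0,0,0])

```text
clock: 15.05
tcp_pos: [0.5961, 0.0581, 0.0192]
orientation: [-2.194, -2.248, -0.0]
contact_force: [0.1, 0.2, 0.2]
grip_width: 0.0427
gripper_force: 0.0
```

Emit:
move_arm(rows=[0.2,0,0,0,0.5,0,0,0,0.7,0,0,0,0.7,0,0,0])

```text
clock: 15.55
tcp_pos: [0.596, 0.0648, 0.0193]
orientation: [-2.195, -2.247, -0.0]
contact_force: [0.3, 0.3, -0.0]
grip_width: 0.0427
gripper_force: 0.0
```

Emit:
move_arm(rows=[0.2,0,0,0,0.4,0,0,0,0.4,0,0,0])

```text
clock: 15.92
tcp_pos: [0.5956, 0.0664, 0.0193]
orientation: [2.196, 2.244, -0.003]
contact_force: [-0.6, -5.5, 0.2]
grip_width: 0.0425
gripper_force: 2.5
```

Contact with the end stop. I'll press slightly more, back off, and look.

Emit:
move_arm(rows=[0.2,0,0,0,0.3,0,0,0,0.3,0,0,0])

```text
clock: 16.3
tcp_pos: [0.5952, 0.0666, 0.0193]
orientation: [2.198, 2.241, -0.006]
contact_force: [-2.9, -10.6, 1.7]
grip_width: 0.0427
gripper_force: 5.3
```

Emit:
move_arm(rows=[-2,0,0,0,-5,0,0,0,-9,0,-2,0,-14,-3,-8,0,-18,-8,-10,0,-22,-10,-10,0,-26,-10,-12,0,-26,-10,-12,0])

```text
clock: 17.3
tcp_pos: [0.502, -0.1955, 0.1414]
orientation: [2.2, 2.237, 0.003]
contact_force: [0.6, 0.4, -0.7]
grip_width: 0.0428
gripper_force: 0.0
```

```bash
python3 - <<'E'
from h import *
print(book(),r.get_obs()['tcp_pos'])
a=r.grab_frame("side")[100:300,200:450];b=r.grab_frame("scene")[100:300,280:530]
cv2.imwrite("pics/c3.png",cv2.resize(np.vstack([a,b]),None,fx=1.5,fy=1.5))
E
```

```text
[(array([0.6019, 0.1539]), array([111., 181.]), 89.01), (array([0.5957, 0.1507]), array([121., 183.]), 88.7)] [ 0.50208171 -0.19102379  0.13948606]
```

View pics/c3.png

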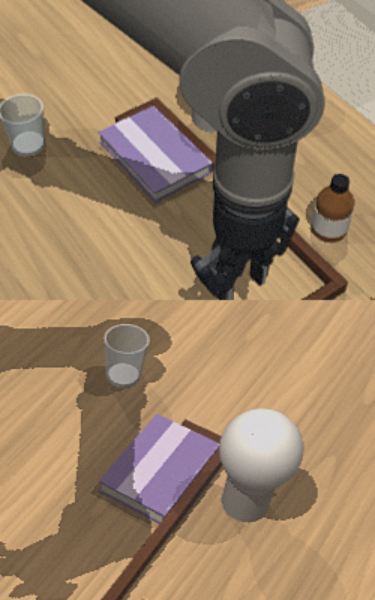

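The pictures show the book seated in the lamp-side corner: 0.017 rad, flush with the wall and the stop. The lamp, tumbler and bottle are standing where they were, and the hand is clear.

```bash
python3 -c "
from bench import r
print(r.hand_in())"
```

```text
the job is handed in; nothing more can be done
None
```

I pushed the lilac book into the lamp-side corner, flush with the back ledge and end stop to within about 1 mm by camera and contact force, touching nothing else and leaving the hand clear; it is handed in (about 17 s used), though the hand-in returned no verdict.

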